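# Feel along a row of inlaid studs

## Robot

A 6-joint arm with a two-finger parallel gripper is mounted at the origin on the work surface. World frame = base frame: x ahead of the robot, y to its left, z up, the work surface at z = 0. Lengths are in m, angles in rad, forces in N, time in s.
With the tool pointing down it reaches from about 0.35 to 0.975 m from the base axis. Payload 4.9 kg.
Tool frame: the origin (TCP) lies midway between the tips of the shut fingers; the grasp point (between the pads) lies r.grip_point_offset behind it (r.grip_point_offset is the distance from the TCP to the grasp point, in m); z points along the fingers, y is the line along which they close (so a half turn about z gives the same grasp; the last joint's range is limited). The gripper opens to 85 mm and grips with 20 to 120 N. Pads are 22 mm wide; open, the fingers measure 114 mm over their backs; the gripper's body (76 mm by 85 mm) begins 54 mm behind the grasp point. The pads swing forward as they close: fully open they stand 13 mm farther back than shut.
Start: joints at [-1.337, 0.053, 1.613, -0, 1.476, -0.119], TCP at [0.216, -0.586, 0.231] pointing down, gripper open.
Joint ranges: [-3.01, 3.01], [-1.01, 2.22], [0.06, 2.58], [-1.02, 4.17], [0.09, 2.62], [-3.14, 3.14]. Speed limits (rad/s): [2.57, 2.57, 3.14, 3.14, 3.14, 3.14].

## Interface

Orientations are given as a rotation vector (axis times angle).
In Python, from station import readout, cams, order, r gives the robot as it stands.
- The arm moves only by the shell command python3 -m creep 'ROWS'. ROWS is JSON, a list that holds one entry, the list of rows, each a list of 7 numbers: the turn, a rotation vector about the tool's x, y, z normalised to -1 to 1, where 1 is pi/4 rad, then the shift along the tool's x, y, z normalised to -1 to 1, where 1 is 20 cm, then the finger opening in mm, from 0 to 85.4. In form: [[[wx, wy, wz, x, y, z, fingers], ...]]. A call has 1 to 5 rows; each row is the pose to reach, as a shift and turn from the pose commanded when the call began, along the tool's axes at that moment; what a row does not reach only later rows make up. A row lasts 1/10 s, in which the tool goes at most 50 mm and 8.59 degrees, less where a joint would pass 70% of its speed; a pose out of reach is approached as far as the arm can. A call with a number of a shift or a turn outside -1 to 1 is refused whole. A call with a gripper value outside its range is refused whole. The fingers move at their own pace and stop on an object; the grip force is fixed at half the most. Time passes only in rows, so rows that repeat a pose let the fingers close. It gives the time, the measured TCP pose, the force, the opening and the grip force at its end, in the units of the state.
- readout.get_obs(): the state, without advancing time (a new reading comes with each control period).
- cams.snapshot(name): name is "scene" or "top" or "wrist"; returns a dict with "img" (480x640x3 uint8, red, green, blue), "fx", "fy", "cx", "cy" (pixels), "world_from_camera" (4x4, takes a point from camera to world coordinates). Camera axes: x right, y up, looking along -z (the intrinsics and any distortion apply to the point x, -y, -z); pixel columns grow to the right and rows downward; lengths in m; the calibration is good to about 2 mm. A picture is of the moment at which its call begins. There is no depth.
- order.job_done(): hands the job in; it is judged then, once.
The state is a dict: "time_s": time; "joint_pos": joint angles; "dq": joint speeds; "joint_efforts": joint torques, N m; "tool_pos": TCP position; "orientation": TCP orientation; "ft_force": force on the tool from outside, world axes, zero at the start; "ft_torque": the same for the moment, N m; "opening": opening from 0.0 (shut) to 1.0 (fully open); "grasp_force": force on a finger pad.
Only numpy, scipy, OpenCV 4.12 (cv2) and the standard library are available. Lean on these libraries where they do the work, as an engineer would, in place of code of your own. Each camera call takes 0.05 s, during which the arm holds its last target. There are 200 camera calls.

## Task

A maple panel in a sprung rest has a wavy row of five domed studs, red at one end and blue at the other. With your fingertips feel along the row, touching every stud in turn from the red one to the blue one, lightly enough that the sprung tray is never pushed right down to its stop, and finish while holding your fingertips at rest on the blue stud. Do not lift or shift the panel, and leave the beads on it and the other things where they are.

Things in the scene. Friction and masses are not known exactly. Their poses are not given: they have to be found in the camera images.
- rest: Sprung work rest: a fixed grey base plate 165 x 250 x 12 mm on the bench, with an aluminium tray above it on four springs. Origin at the centre of the base's underside (bench level), x along the short side, y along the long side, z up. It stands anywhere in front of the robot at any yaw, all the way round.
- rest_tray (a joint): How far the tray (147 x 217 mm outside, rim top 46 mm above the bench when up) with the panel in it is pushed down its straight vertical guide, in m: 0 up, 0.012 at the stop; over 0.0105 counts as at the stop. It gives from a push of about 1 to 2 N and takes 0.7 N more per mm (about 10 N at the stop); it springs back up by itself and never tips or turns.
- panel: Loose light maple panel 130 x 200 x 14 mm, about 0.25 kg, lying in the tray with 1.5 mm of play all round. Origin at the centre of its underside, 38 mm above the bench when the tray is up, so that its top is at 52 mm; axes as those of the rest. A thin flush dark line (look only) joins the studs.
- stud1: Red stud, the first: a shallow dome 18 mm wide that stands 2.5 mm above the panel's top, in the middle of a flush red ring 26 mm wide. Origin at the top of the dome, 54.5 mm above the bench when the tray is up; in the panel's frame at x 0, y -80 mm. Fixed to the panel.
- stud2: Second stud, brass in a flush dark ring 22 mm wide, same shape and origin; at x 22, y -40 mm in the panel's frame.
- stud3: Third stud, brass, same; at x 0, y 0, the middle of the panel.
- stud4: Fourth stud, brass, same; at x -22, y 40 mm.
- stud5: Blue stud in a flush blue ring 26 mm wide, the last, same; at x 0, y 80 mm.
- bead_a: Loose dark wooden bead, a disc 22 mm wide and 12 mm high, lying on the panel near x -42, y -58 mm of the panel's frame, some 45 mm from the nearest stud. Leave it. Origin: centre of underside.
- bead_b: Loose green bead, same size, near x 42, y 58 mm on the panel. Leave it.
- bead_pot: Red bead pot with clear lid, 52 mm wide, 30 mm high, on the bench off an end of the rest. Leave it.
- disc: Light wooden disc 60 mm wide, 9 mm high, on the bench beside the rest. Leave it.
- spool: Grey ring-shaped spool 56 mm wide, 22 mm high, on the bench on the other side of the rest. Leave it.
- pliers: Red-handled pliers lying on the bench, 140 mm long, 13 mm high. Leave them.
- mug: Red mug, 76 mm wide plus handle, 85 mm high, at the left of the bench. Leave it.
- brush: Brush lying on the bench at the left. Leave it.
Mind the look-alikes: they are no part of the job. Of the things shaped like the panel, the wooden one is meant.

How it is judged:
On the way, in this order (a step that is already met when the one before it is completed fails the run):
1. the fingers touch the red first stud (contact force between the fingers and stud1 above 0.3 N), for 0.05 s.
2. the fingers touch the second stud (contact force between the fingers and stud2 above 0.3 N), for 0.05 s.
3. the fingers touch the third stud (contact force between the fingers and stud3 above 0.3 N), for 0.05 s.
4. the fingers touch the fourth stud (contact force between the fingers and stud4 above 0.3 N), for 0.05 s.
5. the fingers touch the blue last stud (contact force between the fingers and stud5 above 0.3 N), for 0.05 s.
At the end, for the whole second after the job is handed in: The fingers rest on the blue stud with more than 0.3 N, the tray is not at its stop (pressed less than 10.5 mm), the panel lies still in the tray within 6 mm of the middle and 0.08 rad of straight, and every bystander is within 20 mm of where it was (contact force between the fingers and stud5 above 0.3 N and value of joint rest_tray below 0.0105 m and linear speed of panel below 0.01 m/s and x of panel in the frame of rest between -0.006 and 0.006 m and y of panel in the frame of rest between -0.006 and 0.006 m and angle between the y axis of panel and the y axis of rest, either way round below 0.08 rad and not (distance of bead_a from where it was at the start of the episode above 0.02 m) and not (distance of bead_b from where it was at the start of the episode above 0.02 m) and not (distance of bead_pot from where it was at the start of the episode above 0.02 m) and not (distance of disc from where it was at the start of the episode above 0.02 m) and not (distance of spool from where it was at the start of the episode above 0.02 m) and not (distance of pliers from where it was at the start of the episode above 0.02 m) and not (distance of mug from where it was at the start of the episode above 0.02 m) and not (distance of brush from where it was at the start of the episode above 0.02 m)); the arm keeps its last pose, push and grip.
It fails at once if the tray is pushed down to its stop (more than 10.5 mm) (value of joint rest_tray above 0.0105 m).
It fails at once if the panel is lifted more than 6 mm or pushed out of the tray (z of panel in the frame of rest above 0.044 m or not (x of panel in the frame of rest between -0.006 and 0.006 m and y of panel in the frame of rest between -0.006 and 0.006 m and angle between the y axis of panel and the y axis of rest, either way round below 0.08 rad)).
It fails at once if a bystander is moved or lifted by more than 20 mm (distance of any of bead_a, bead_b, bead_pot, disc, spool, pliers, mug, brush from where it was at the start of the episode above 0.02 m).
It also fails if it takes over 48 s, if anything falls off the work surface, if the arm or the gripper's body presses on something with over 40 N, if the wrist force passes 120 N, or if a joint passes its speed limit or range.

## Working session

There is one attempt and no reset: what is moved stays moved. The work goes in short steps, Python scripts to look and compute and a shell command to move; the robot and the scene stay as the last step left them, time stands still between calls to the robot, and variables do not carry over. Pictures are saved under pics/ and viewed, at most 10 in all, crops included, and the job is handed in when it is done.

```bash
ls; mkdir -p pics
python3 - <<'E'
from station import readout, cams, r
import cv2
print(readout.get_obs(), r.grip_point_offset)
for n in ("top","scene"):
    s=cams.snapshot(n); cv2.imwrite(f"pics/{n}0.png",s["img"][:,:,::-1]); print({k:v for k,v in s.items() if k!="img"})
E
```

```text
pics
{'time_s': 0.0, 'joint_pos': array([-1.33700337e+00,  5.33338082e-02,  1.61430509e+00, -2.78236097e-05,
        1.47602636e+00, -1.18989144e-01]), 'dq': array([-0.00059261, -0.00013891, -0.00115412,  0.00088006, -0.00014673,
        0.00114255]), 'joint_efforts': array([-8.74865127e-04, -3.93673074e+01, -3.70179605e+01, -1.27654339e-04,
        7.01777419e-03,  1.05263015e-05]), 'tool_pos': array([ 0.21579477, -0.58588666,  0.2300707 ]), 'orientation': array([-3.09080954e+00, -5.50920969e-01,  2.30058477e-04]), 'ft_force': array([ 0.28021269, -0.13477508,  0.38804374]), 'ft_torque': array([ 0.0140456 , -0.05501279, -0.02582618]), 'grasp_force': 0.0, 'opening': 1.0004705618238043} 0.0187
{'fx': 508.0828759030494, 'fy': 508.0828759030494, 'cx': 322.9922414911607, 'cy': 232.62587808552558, 'world_from_camera': array([[-0.0222202 ,  0.99775338, -0.06320172,  0.45250186],
       [-0.9997325 , -0.02258115, -0.00500238,  0.01144902],
       [-0.00641831,  0.06307366,  0.99798824,  1.4078777 ],
       [ 0.        ,  0.        ,  0.        ,  1.        ]])}
{'fx': 436.0514281141272, 'fy': 436.0514281141272, 'cx': 322.4092811769637, 'cy': 238.20614702200385, 'world_from_camera': array([[-0.17963839, -0.7642282 ,  0.61942336,  1.17112969],
       [ 0.98371615, -0.13589903,  0.11761796,  0.12136177],
       [-0.00570793,  0.63046547,  0.77619631,  0.85062371],
       [ 0.        ,  0.        ,  0.        ,  1.        ]])}
```

View pics/top0.png

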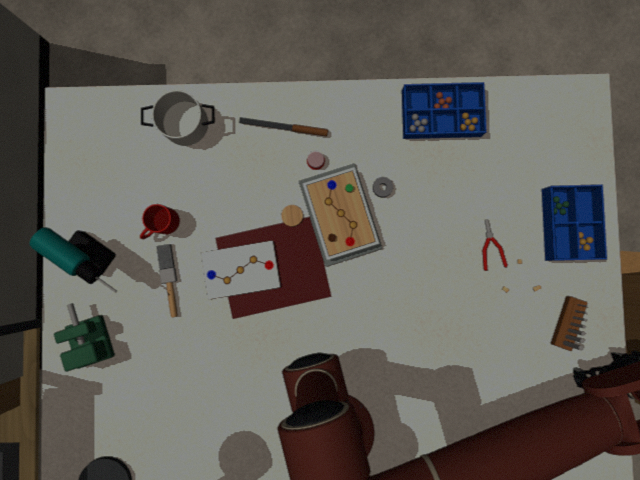

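The top view shows the wooden panel with its red stud near (350,241), blue near (332,185) and brass studs at about (354,225), (341,213) and (329,202). The white look-alike is at (240,270). Next I measure the stud centres at panel height.

```bash
cat > h.py <<'E'
import numpy as np, cv2
from scipy.spatial.transform import Rotation as R
from station import readout, cams
def ray(s,u,v,z):
    T=s["world_from_camera"]; d=T[:3,:3]@[(u-s["cx"])/s["fx"],-(v-s["cy"])/s["fy"],-1]
    return T[:3,3]+d*(z-T[2,3])/d[2]
def proj(s,p):
    T=s["world_from_camera"]; c=T[:3,:3].T@(np.array(p)-T[:3,3])
    return np.array([s["cx"]+s["fx"]*c[0]/-c[2], s["cy"]-s["fy"]*c[1]/-c[2]])
def blobs(s,col,box,amin=10):
    h=cv2.cvtColor(s["img"],cv2.COLOR_RGB2HSV); H,S,V=[h[...,i].astype(int) for i in range(3)]
    m={"red":((H<8)|(H>172))&(S>150)&(V>60),"blue":(H>105)&(H<135)&(S>120)&(V>40)}[col].astype(np.uint8)
    M=np.zeros_like(m); x0,y0,x1,y1=box; M[y0:y1,x0:x1]=m[y0:y1,x0:x1]
    n,_,st,c=cv2.connectedComponentsWithStats(M)
    return [(int(st[i,4]),c[i].round(2)) for i in range(1,n) if st[i,4]>=amin]
E
python3 - <<'E'
from h import *
s=cams.snapshot("top")
P={}
for c,b in (("red",(340,230,365,255)),("blue",(320,175,342,196))):
    bl=blobs(s,c,b); print(c,bl); P[c]=ray(s,*max(bl,key=lambda t:t[0])[1],0.0525); print(P[c])
d=P["blue"]-P["red"]; print("dist",np.linalg.norm(d)); ey=d/np.linalg.norm(d); ex=np.array([ey[1],-ey[0],0]); mid=(P["red"]+P["blue"])/2
print("yaw of panel x",np.arctan2(ex[1],ex[0]))
sc=cams.snapshot("scene"); im=s["img"].copy(); ic=sc["img"].copy()
for x,y in ((0,-80),(22,-40),(0,0),(-22,40),(0,80),(-42,-58),(42,58)):
    p=mid+ex*x/1e3+ey*y/1e3; p[2]=.0525
    a=proj(s,p);b=proj(sc,p); print(x,y,p.round(4),a.round(1),b.round(1))
    for i,q in((im,a),(ic,b)): cv2.drawMarker(i,tuple(int(k) for k in q.round()),(255,0,255),0,5,1)
a=cv2.resize(im[155:275,280:400],(600,600),interpolation=2)
c=b.astype(int); u,v=proj(sc,mid).astype(int); print(u,v)
b=cv2.resize(ic[max(v-75,0):v+75,max(u-90,0):u+90],(720,600),interpolation=2)
cv2.imwrite("pics/a.png",a[:,:,::-1]);cv2.imwrite("pics/b.png",b[:,:,::-1])
E
```

```text
red [(72, array([349.72, 241.08]))]
[ 0.51411645 -0.05258233  0.0525    ]
blue [(63, array([331.49, 184.43]))]
[ 0.66763722 -0.00748627  0.0525    ]
dist 0.1600071285980994
yaw of panel x -1.2850873006133088
0 -80 [ 0.5141 -0.0526  0.0525] [349.7 241.1] [302.2 228.8]
22 -40 [ 0.5587 -0.0624  0.0525] [353.  224.3] [294.1 242.6]
0 0 [ 0.5909 -0.03    0.0525] [340.6 212.7] [304.8 255.3]
-22 40 [0.6231 0.0023 0.0525] [328.2 201. ] [316.1 268.8]
0 80 [ 0.6676 -0.0075  0.0525] [331.5 184.4] [307.8 284.7]
-42 -58 [ 0.5234 -0.0061  0.0525] [332.2 238. ] [320.5 234.4]
42 58 [ 0.6584 -0.054   0.0525] [348.9 187.5] [287.9 278. ]
304 255
```

View pics/a.png

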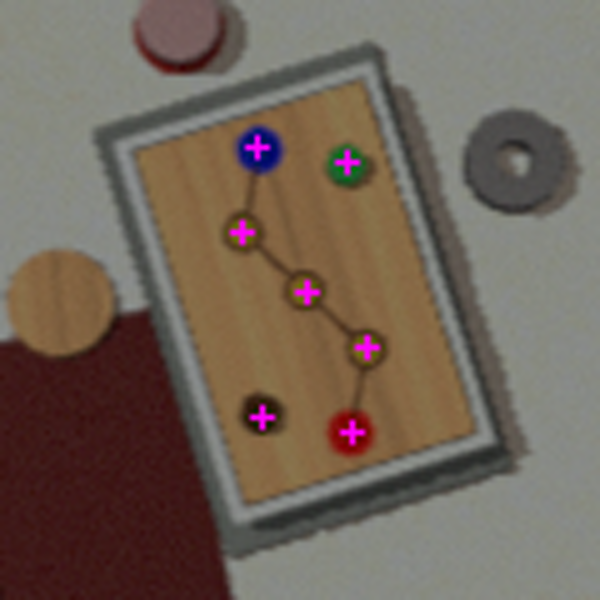

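View pics/b.png

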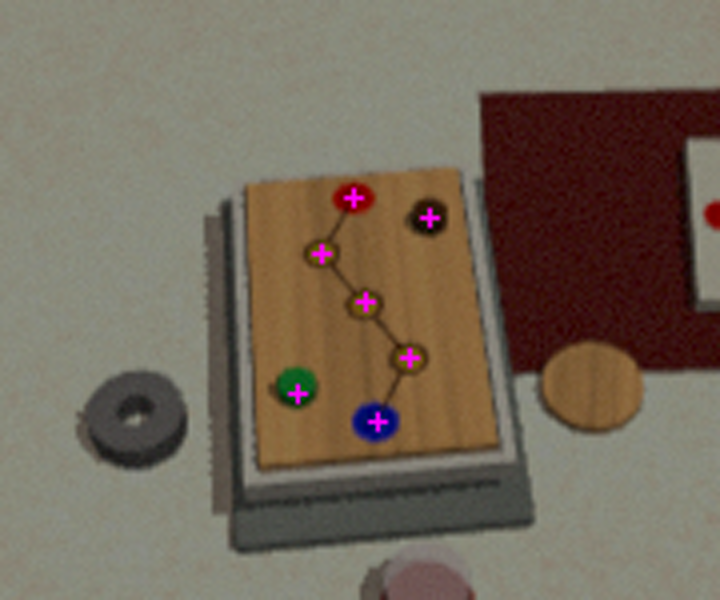

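Both views agree: every marker sits on its stud, and red to blue measures 160.0 mm. Now I work out the moves, with the fingers shut and the tool pointing down at its current yaw.

```bash
cat >> h.py <<'E'
S={1:(.5141,-.0526),2:(.5587,-.0624),3:(.5909,-.0300),4:(.6231,.0023),5:(.6676,-.0075)}
def go(p):
    o=readout.get_obs(); Q=R.from_rotvec(o["orientation"]).as_matrix()
    d=Q.T@(np.array(p)-o["tool_pos"]); print("t",o["time_s"],"pos",o["tool_pos"].round(4),"F",o["ft_force"].round(2),"open",round(o["opening"],3),"tool z",Q[:,2].round(4)); print("units",(d/.2).round(4),"of dist",np.linalg.norm(d).round(4))
E
python3 -c "
from h import *
go((*S[1],.15))
Q=R.from_rotvec(readout.get_obs()['orientation']).as_matrix()
for i in range(1,5): print(i,i+1,(Q.T@np.append(np.subtract(S[i+1],S[i]),0)/.2).round(4))"
```

```text
t 0.2 pos [ 0.2159 -0.5861  0.2305] F [0.25 0.09 0.21] open 1.002 tool z [-3.0e-04  1.2e-03 -1.0e+00]
units [ 2.3211 -1.9875  0.4056] of dist 0.6165
1 2 [ 1.923e-01  1.230e-01 -1.000e-04]
2 3 [ 2.071e-01 -9.640e-02  2.000e-04]
3 4 [ 2.069e-01 -9.590e-02  2.000e-04]
4 5 [ 1.919e-01  1.229e-01 -1.000e-04]
```

```bash
python3 -m creep '[[[0,0,0,0.19,-0.16,0,0],[0,0,0,0.38,-0.32,0,0],[0,0,0,0.57,-0.48,0,0],[0,0,0,0.76,-0.65,0,0],[0,0,0,0.95,-0.81,0,0]]]'
python3 -m creep '[[[0,0,0,0.19,-0.16,0,0],[0,0,0,0.38,-0.32,0,0],[0,0,0,0.57,-0.48,0,0],[0,0,0,0.76,-0.65,0,0],[0,0,0,0.95,-0.81,0,0]]]'
python3 -m creep '[[[0,0,0,0.19,-0.16,0.1,0],[0,0,0,0.38,-0.32,0.2,0],[0,0,0,0.42,-0.367,0.35,0],[0,0,0,0.42,-0.367,0.4,0],[0,0,0,0.42,-0.367,0.4,0]]]'
python3 -c "
from h import *
go((*S[1],.075))"
```

```text
time_s: 0.7
tool_pos: [0.3384, -0.3675, 0.2311]
orientation: [-3.093, -0.55, -0.0]
ft_force: [0.3, 0.2, -0.3]
opening: 0.144
grasp_force: 0.0
time_s: 1.2
tool_pos: [0.4604, -0.1503, 0.2314]
orientation: [3.092, 0.551, 0.001]
ft_force: [1.0, -0.8, 0.9]
opening: -0.002
grasp_force: 0.0
time_s: 1.7
tool_pos: [0.5117, -0.054, 0.1489]
orientation: [-3.091, -0.552, 0.008]
ft_force: [0.4, -0.9, 0.0]
opening: 0.001
grasp_force: 0.0
t 1.7 pos [ 0.5117 -0.054   0.1489] F [ 0.43 -0.94  0.02] open 0.001 tool z [-5.e-03  7.e-04 -1.e+00]
units [ 0.0154 -0.0018  0.3693] of dist 0.0739
```

```bash
python3 -m creep '[[[0,0,0,0.005,0,0.15,0],[0,0,0,0.005,0,0.3,0],[0,0,0,0.005,0,0.37,0],[0,0,0,0.005,0,0.37,0],[0,0,0,0.005,0,0.37,0]]]'
python3 -m creep '[[[0,0,0,0,0,0,0],[0,0,0,0,0,0,0]]]'
python3 - <<'E'
from h import *
go((*S[1],.0545))
for n in ("wrist","scene"):
    s=cams.snapshot(n); print(n,proj(s,(*S[1],.0545)),proj(s,(*S[3],.0545)))
    cv2.imwrite(f"pics/{n}2.png",s["img"][:,:,::-1])
E
```

```text
time_s: 2.2
tool_pos: [0.5152, -0.055, 0.0789]
orientation: [3.092, 0.549, 0.003]
ft_force: [0.3, -1.7, -0.1]
opening: -0.006
grasp_force: 0.0
time_s: 2.4
tool_pos: [0.5156, -0.0545, 0.0792]
orientation: [3.092, 0.551, 0.005]
ft_force: [-0.5, 1.0, 0.1]
opening: 0.0
grasp_force: 0.0
t 2.4 pos [ 0.5156 -0.0545  0.0792] F [-0.46  1.    0.05] open 0.0 tool z [ 3.1e-03 -8.0e-04 -1.0e+00]
units [-0.004  -0.0116  0.1235] of dist 0.0248
wrist [309.44209768 309.25783605] [322.91183422 114.51559689]
scene [302.15522549 228.26480798] [304.82923536 254.82634032]
```

View pics/wrist2.png

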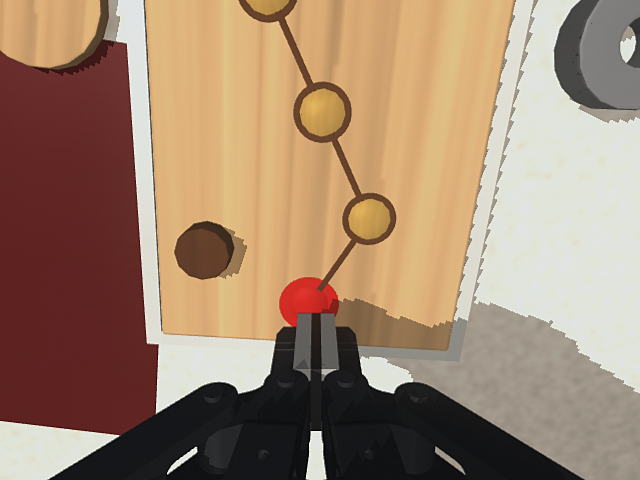

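The wrist view confirms the estimate: red dome at about (309,304) against a predicted (309,309), and third stud at (323,112) against (323,114.5). That is within 2 mm. The shut fingertips hang over the red stud, so I press it gently.

```bash
python3 -m creep '[[[0,0,0,-0.002,-0.005,0.06,0],[0,0,0,-0.004,-0.01,0.1,0],[0,0,0,-0.004,-0.01,0.12,0],[0,0,0,-0.004,-0.01,0.13,0],[0,0,0,-0.004,-0.01,0.14,0]]]'
python3 -m creep '[[[0,0,0,0,0,0,0],[0,0,0,0,0,0,0]]]'
python3 -c "
from h import *
go((*S[1],.0515))"
```

```text
time_s: 3.0
tool_pos: [0.5125, -0.0522, 0.0491]
orientation: [-3.092, -0.551, 0.002]
ft_force: [-3.3, 0.8, 5.5]
opening: 0.0
grasp_force: 2.4
time_s: 3.2
tool_pos: [0.513, -0.0524, 0.0496]
orientation: [3.093, 0.551, 0.0]
ft_force: [-1.8, 1.2, 4.3]
opening: 0.002
grasp_force: 2.0
t 3.2 pos [ 0.513  -0.0524  0.0496] F [-1.83  1.16  4.28] open 0.002 tool z [ 1.e-04 -0.e+00 -1.e+00]
units [ 0.0049  0.0026 -0.0094] of dist 0.0022
```

Contact at 4.3 N with the tray about 5 mm down. I lift and go to stud 2.

```bash
python3 -m creep '[[[0,0,0,0,0,-0.07,0],[0,0,0,0.08,0.05,-0.08,0],[0,0,0,0.15,0.1,-0.08,0],[0,0,0,0.197,0.126,-0.08,0],[0,0,0,0.197,0.126,-0.08,0]]]'
python3 -m creep '[[[0,0,0,0,0,0,0],[0,0,0,0,0,0,0]]]'
python3 -c "
from h import *
go((*S[2],.0505))"
```

```text
time_s: 3.7
tool_pos: [0.56, -0.0629, 0.0662]
orientation: [3.092, 0.551, 0.003]
ft_force: [0.2, 1.1, -1.1]
opening: -0.004
grasp_force: 0.0
time_s: 3.9
tool_pos: [0.5578, -0.0623, 0.065]
orientation: [-3.092, -0.551, 0.001]
ft_force: [-0.5, -0.7, -0.0]
opening: 0.001
grasp_force: 0.0
t 3.9 pos [ 0.5578 -0.0623  0.065 ] F [-0.48 -0.66 -0.04] open 0.001 tool z [-9.e-04  2.e-04 -1.e+00]
units [0.0039 0.0022 0.0724] of dist 0.0145
```

```bash
python3 -m creep '[[[0,0,0,0.002,0.002,0.03,0],[0,0,0,0.002,0.002,0.05,0],[0,0,0,0.002,0.002,0.062,0],[0,0,0,0.002,0.002,0.072,0],[0,0,0,0.002,0.002,0.072,0]]]'
python3 -m creep '[[[0,0,0,0,0,0,0],[0,0,0,0,0,0,0]]]'
python3 -m creep '[[[0,0,0,0,0,-0.07,0],[0,0,0,0.08,-0.04,-0.08,0],[0,0,0,0.15,-0.07,-0.08,0],[0,0,0,0.207,-0.096,-0.08,0],[0,0,0,0.207,-0.096,-0.08,0]]]'
python3 -m creep '[[[0,0,0,0,0,0,0],[0,0,0,0,0,0,0]]]'
python3 -c "
from h import *
go((*S[3],.0505))"
```

```text
time_s: 4.4
tool_pos: [0.5587, -0.0626, 0.0508]
orientation: [-3.092, -0.551, 0.002]
ft_force: [-2.8, 0.0, 3.5]
opening: -0.002
grasp_force: 1.7
time_s: 4.6
tool_pos: [0.5591, -0.0627, 0.0511]
orientation: [-3.093, -0.551, 0.0]
ft_force: [-2.3, -0.1, 3.5]
opening: 0.003
grasp_force: 1.6
time_s: 5.1
tool_pos: [0.5925, -0.0289, 0.0668]
orientation: [-3.092, -0.555, -0.001]
ft_force: [0.2, -0.5, 0.4]
opening: -0.002
grasp_force: 0.0
time_s: 5.3
tool_pos: [0.5908, -0.0304, 0.0663]
orientation: [-3.093, -0.551, 0.002]
ft_force: [-0.2, -0.5, 0.2]
opening: 0.001
grasp_force: 0.0
t 5.3 pos [ 0.5908 -0.0304  0.0663] F [-0.22 -0.46  0.23] open 0.001 tool z [-0.0012  0.     -1.    ]
units [ 0.0011 -0.0017  0.0791] of dist 0.0158
```

Stud 2 was touched at 3.5 N with the tray about 3.4 mm down. Stud 3 is next, then stud 4.

```bash
python3 -m creep '[[[0,0,0,0,-0.001,0.03,0],[0,0,0,0,-0.001,0.055,0],[0,0,0,0,-0.001,0.067,0],[0,0,0,0,-0.001,0.079,0],[0,0,0,0,-0.001,0.079,0]]]'
python3 -m creep '[[[0,0,0,0,0,0,0],[0,0,0,0,0,0,0]]]'
python3 -m creep '[[[0,0,0,0,0,-0.07,0],[0,0,0,0.08,-0.04,-0.08,0],[0,0,0,0.15,-0.07,-0.08,0],[0,0,0,0.207,-0.096,-0.08,0],[0,0,0,0.207,-0.096,-0.08,0]]]'
python3 -m creep '[[[0,0,0,0,0,0,0],[0,0,0,0,0,0,0]]]'
python3 -c "
from h import *
go((*S[4],.0505))"
```

```text
time_s: 5.8
tool_pos: [0.5909, -0.0304, 0.051]
orientation: [-3.093, -0.551, 0.002]
ft_force: [-2.1, -0.9, 2.5]
opening: -0.004
grasp_force: 1.6
time_s: 6.0
tool_pos: [0.5913, -0.0303, 0.0514]
orientation: [3.093, 0.551, -0.0]
ft_force: [-1.9, -0.0, 2.1]
opening: 0.001
grasp_force: 1.5
time_s: 6.5
tool_pos: [0.6247, 0.0037, 0.067]
orientation: [-3.092, -0.554, -0.001]
ft_force: [-0.5, -0.2, -0.4]
opening: 0.002
grasp_force: 0.0
time_s: 6.7
tool_pos: [0.623, 0.0021, 0.0665]
orientation: [-3.093, -0.551, 0.002]
ft_force: [-0.1, -0.6, 0.3]
opening: -0.003
grasp_force: 0.0
t 6.7 pos [0.623  0.0021 0.0665] F [-0.08 -0.58  0.3 ] open -0.003 tool z [-0.0012 -0.     -1.    ]
units [ 0.0011 -0.0007  0.0799] of dist 0.016
```

```bash
python3 -m creep '[[[0,0,0,0,0,0.03,0],[0,0,0,0,0,0.055,0],[0,0,0,0,0,0.068,0],[0,0,0,0,0,0.08,0],[0,0,0,0,0,0.08,0]]]'
python3 -m creep '[[[0,0,0,0,0,0,0],[0,0,0,0,0,0,0]]]'
python3 -m creep '[[[0,0,0,0,0,-0.07,0],[0,0,0,0.08,0.05,-0.08,0],[0,0,0,0.15,0.1,-0.08,0],[0,0,0,0.192,0.123,-0.08,0],[0,0,0,0.192,0.123,-0.08,0]]]'
python3 -m creep '[[[0,0,0,0,0,0,0],[0,0,0,0,0,0,0]]]'
python3 -c "
from h import *
go((*S[5],.0500))"
```

```text
time_s: 7.2
tool_pos: [0.6231, 0.0019, 0.051]
orientation: [3.093, 0.551, -0.002]
ft_force: [-1.8, -0.8, 3.9]
opening: -0.0
grasp_force: 1.6
time_s: 7.4
tool_pos: [0.6235, 0.002, 0.0514]
orientation: [3.093, 0.551, 0.0]
ft_force: [-2.2, -0.7, 3.1]
opening: -0.003
grasp_force: 1.5
time_s: 7.9
tool_pos: [0.6692, -0.0078, 0.0678]
orientation: [3.093, 0.551, 0.002]
ft_force: [-0.8, 0.3, 0.3]
opening: -0.001
grasp_force: 0.0
time_s: 8.1
tool_pos: [0.6672, -0.0074, 0.0668]
orientation: [-3.092, -0.552, 0.001]
ft_force: [-0.5, 0.2, 0.5]
opening: -0.002
grasp_force: 0.0
t 8.1 pos [ 0.6672 -0.0074  0.0668] F [-0.48  0.24  0.5 ] open -0.002 tool z [-1.e-03  2.e-04 -1.e+00]
units [0.0017 0.0012 0.0838] of dist 0.0168
```

Studs 3 and 4 are done. I finish on the blue one and hold there.

```bash
python3 -m creep '[[[0,0,0,0.001,0.001,0.03,0],[0,0,0,0.001,0.001,0.055,0],[0,0,0,0.001,0.001,0.07,0],[0,0,0,0.001,0.001,0.084,0],[0,0,0,0.001,0.001,0.084,0]]]'
python3 -m creep '[[[0,0,0,0,0,0,0],[0,0,0,0,0,0,0],[0,0,0,0,0,0,0],[0,0,0,0,0,0,0],[0,0,0,0,0,0,0]]]'
python3 - <<'E'
from h import *
go((*S[5],.0500))
for n in ("wrist","top"):
    s=cams.snapshot(n); print(n,proj(s,(*S[5],.0505)))
    if n=="wrist": w=s["img"]
    else: t=cv2.resize(s["img"][155:275,280:400],(480,480))
cv2.imwrite("pics/end.png",cv2.resize(np.hstack([w,t]),(800,343))[:,:,::-1])
E
```

```text
time_s: 8.6
tool_pos: [0.6679, -0.0077, 0.0501]
orientation: [-3.092, -0.551, 0.002]
ft_force: [-2.0, 0.1, 3.5]
opening: 0.002
grasp_force: 1.9
time_s: 9.1
tool_pos: [0.6683, -0.0078, 0.0504]
orientation: [-3.093, -0.551, -0.0]
ft_force: [-0.4, 1.5, 4.0]
opening: -0.005
grasp_force: 1.8
t 9.1 pos [ 0.6683 -0.0078  0.0504] F [-0.38  1.51  3.95] open -0.005 tool z [ 0.e+00  1.e-04 -1.e+00]
units [-0.0026 -0.0026  0.002 ] of dist 0.0008
wrist [313.31662351 339.45287888]
top [331.48778993 184.56074991]
```

View pics/end.png

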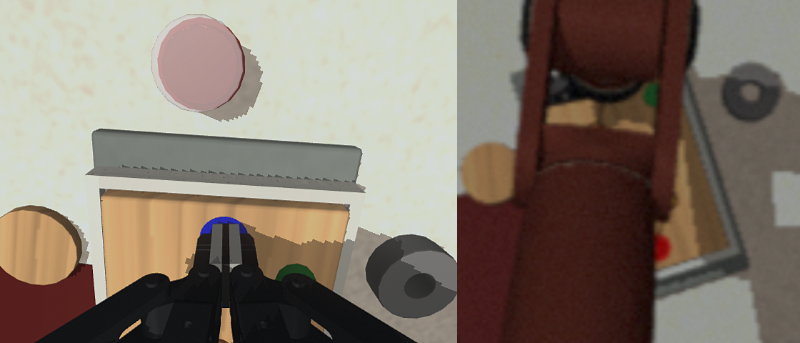

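The fingertips rest in the middle of the blue ring (about (224,228) in the left picture) at 4 N, with the tray about 4 mm down. The beads, pot, disc and spool that are in view are where they were.

```bash
python3 -c "
from station import order
print(order.job_done())"
```

```text
the job is handed in; nothing more can be done
None
```

I touched all five studs in order, red to blue, at about 2–4 N with the tray at most about 5 mm down, and handed the job in at about 9 s with the fingertips resting on the blue stud; the hand-in returned no verdict.

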